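# Empty a model tipper body and hold it square in the gluing jig

## Robot

A 6-joint arm with a two-finger parallel gripper is mounted at the origin on the work surface. World frame = base frame: x ahead of the robot, y to its left, z up, the work surface at z = 0. Lengths are in mm, angles in rad, forces in N, time in s.
With the tool pointing down it reaches from about 350 to 975 mm from the base axis. Payload 7.1 kg.
Tool frame: the origin (TCP) lies on the front face of the gripper's body, between the roots of the fingers; the fingertips stand 80 mm ahead of it and the grasp point (between the pads) lies 61 mm ahead of it (env.tips_ahead is the distance from the TCP to the fingertips, in mm); z points along the fingers, y is the line along which they close (so a half turn about z gives the same grasp; the last joint's range is limited). The gripper opens to 88 mm and grips with 3 to 60 N. Pads are 20 mm wide; open, the fingers measure 115 mm over their backs; the gripper's body (75 mm by 178 mm) begins 61 mm behind the grasp point.
Start: joints at [1.18, 0.423, 1.63, -0, 1.089, -0.019], TCP at [227.026, 582.293, 302.675] pointing down, gripper open.
Joint ranges: [-3, 3], [-0.9, 2.11], [0.09, 2.58], [-1.31, 4.45], [0.11, 2.69], [-2.54, 2.54]. Speed limits (rad/s): [2.39, 2.39, 3.01, 3.14, 3.14, 3.14].

## Interface

Orientations are given as a unit quaternion [x, y, z, w].
In Python, from station import env, set_gripper, viewer, workorder gives the robot as it stands. Calls block until the motion is done:
- env.reach(position, orientation): joint-space move of the TCP to a pose.
- env.move_l(position, rot=None, rate=150, f_stop=None): straight line of the TCP; rot=None keeps the orientation; rate is the mean speed in mm/s. With f_stop (N) it stops when the force on the tool has changed by that much, and returns True; else False.
- env.move_joints(angles): joint-space move.
- set_gripper(opening): finger opening in mm; the grip force is fixed at half the most; returns when the fingers have stopped.
- env.hold(seconds).
- env.ik(position, orientation): joint angles nearest the present ones, or None.
- env.read_state(): the state.
- viewer.camera(name): name is "scene" or "top" or "wrist"; returns the picture (400x640x3 uint8, blue, green, red); there is no depth.
- viewer.camera_params(name): a dict with "fx", "fy", "cx", "cy" (pixels), "dist" ([k1, k2, p1, p2, k3] as OpenCV has them; the pictures are not rectified), "pose" (4x4, takes a point from camera to world coordinates); the wrist camera has in their place "tool_from_camera" (4x4, takes a point from camera to tool coordinates, whose origin is the TCP and whose axes are the flange's). Camera axes: x right, y up, looking along -z (the intrinsics and any distortion apply to the point x, -y, -z); pixel columns grow to the right and rows downward; lengths in mm; the calibration is good to about 2 mm. A picture is of the moment at which its call begins: read the wrist's pose just before it. camera_params takes no time and is no camera call.
A pose or a line that the arm cannot do raises env.IKError and nothing moves.
- workorder.sign_off(): hands the job in; it is judged then, once.
The state is a dict: "time_s": time; "qpos": joint angles; "dq": joint speeds; "tau": joint torques, N m; "tool_pos": TCP position; "orientation": TCP orientation; "force": force on the tool from outside, world axes, zero at the start; "wrist_torque": the same for the moment, N m; "width": finger opening in mm; "grip_force": force on a finger pad.
Only numpy, scipy, OpenCV 4.12 (cv2) and the standard library are available. Lean on these libraries where they do the work, as an engineer would, in place of code of your own. Each camera call takes 0.05 s, during which the arm holds its last target. There are 200 camera calls.

## Task

Tip the four offcuts out of the truck's tipper body into the white scrap tray. Then stand the body upright on the squaring jig and press it fully home into the corner, headboard flat against the short fence and its side flat against the long fence, and finish while still holding it there, pressed against both fences. All four offcuts must stay in the tray, and the other things on the desk must be left where they are.

Things in the scene. Friction and masses are not known exactly. Their poses are not given: they have to be found in the camera images.
- tub: Tipper body of a model truck: open-topped pale green plastic vessel, x -50 to +45, y -30 to +30, 52 mm tall, 0.11 to 0.18 kg. Origin: underside, mid-width. x points to the headboard (closed flat end wall with a 15 mm canopy lip forward at 47 to 52 mm up), z up. Side walls 5 mm, flat, upright. Starts upright on the desk, yaw within 0.6 rad of 0 (headboard away from the robot).
- tail (a point): middle of the tub's tail edge (tub frame -50, 0, 25 mm). Inside, the floor is flat, 5 mm up, from the headboard to x = 0, then ramps up at 22 degrees to this edge. No wall stands here: leaned tail-down by some 60 degrees or more, things slide out over it
- grip (a point): point midway between the tub's two sides, 37 mm above its underside (tub frame 0, 0, 37 mm): a good place to grip across the 60 mm width; fingertips 19 mm below it are then clear of the jig's fences
- head (a point): bottom edge of the headboard's outer face, mid-width (tub frame 45, 0, 0 mm)
- tray: fixed white open scrap tray, 160 (x) x 140 (y) x 30 mm, walls and floor 4 to 5 mm; origin under its centre on the desk; yaw within 0.25 rad of zero
- jig: fixed squaring jig: aluminium plate 160 (x) x 130 (y) x 8 mm with two low dark steel fences along its far (+x) and left (+y) edges that make a square inside corner. Smooth: plastic slides on it with friction about 0.25. Origin under the plate's centre, on the desk; yaw within 0.35 rad of zero.
- corner (a point): inside corner of the jig, on the plate's top (jig frame 60, 45, 8 mm); axes as the jig's. The tub is home when its outer faces meet here: tub origin at -45 mm in x, -30 mm in y from this point, same yaw as the jig
- long_fence: the jig's long fence, 120 (x) x 10 (y) x 10 mm high, standing on the plate; origin at its underside's centre, jig frame (0, 50, 8) mm; its inner face is at jig y = 45 mm, facing -y
- short_fence: the jig's short fence, 10 (x) x 90 (y) x 10 mm high, standing on the plate; origin at its underside's centre, jig frame (65, 0, 8) mm; its inner face is at jig x = 60 mm, facing -x
- chunk0: pale green plastic offcut, block 17 x 15 x 14 mm, 12 g, lying in the tub at the start; origin under its centre
- chunk1: pale green plastic offcut, block 15 x 16 x 16 mm, 12 g, lying in the tub at the start; origin under its centre
- chunk2: pale green plastic offcut, round stub 16 across x 15 tall mm, 12 g, lying in the tub at the start; origin under its centre
- chunk3: pale green plastic offcut, block 16 x 14 x 13 mm, 12 g, lying in the tub at the start; origin under its centre
- nippers: side cutters with dark handles, about 140 x 50 x 14 mm, lying behind the task's things; not part of the job
- knife: slim hobby knife, 140 x 10 x 10 mm, lying among the task's things; not part of the job
- sanding_stick: grey sanding stick, 150 x 18 x 6 mm, lying among the task's things; not part of the job
- thinner: closed white round bottle, 44 mm across, 90 mm tall, standing at the back; not part of the job
- paint_jar: small closed jar, 36 mm across, 40 mm tall, standing at the back; not part of the job
- runner_frame: flat moulding frame, 106 x 72 x 6 mm, at the back right; not part of the job
- craft_spatula: small spatula with a thick round handle, 120 x 24 x 24 mm, at the back left; not part of the job
Things that resemble listed ones, but are neither listed nor needed, are in the scene too. Leave any red look-alike of the tub alone. Several things have the shape of the tray; the one meant has the colours described above.

How it is judged:
By the outcome, as a careful person would: the job done as asked, in the order asked, and still so for the second after the job is handed in, while the arm keeps its last pose, push and grip.
It also fails if it takes over 72 s, if anything falls off the work surface, if the arm or the gripper's body presses on something with over 40 N, if the wrist force passes 120 N, or if a joint passes its speed limit or range.

## Working session

There is one attempt and no reset: what is moved stays moved. The work goes in short steps, each a Python script; the robot and the scene stay as the last script left them, time stands still between calls to the robot, and variables do not carry over. Pictures are saved under pics/ and viewed, at most 10 in all, crops included, and the job is handed in when it is done.

```bash
ls; mkdir -p pics; python3 - <<'E'
from station import env, set_gripper, viewer, workorder
import cv2
for n in("top","scene"):
    cv2.imwrite(f"pics/{n}0.png",viewer.camera(n)); p=viewer.camera_params(n); print(n,p)
print(viewer.camera_params("wrist"))
print(env.read_state())
E
```

```text
pics
top {'fx': 378.0100168734875, 'fy': 378.0100168734875, 'cx': 317.34225265616726, 'cy': 199.3914298464375, 'dist': array([-0.04818379,  0.        ,  0.        ,  0.        ,  0.        ]), 'pose': array([[ 1.03202756e-02,  9.95865741e-01, -9.02491985e-02,
         4.62083055e+02],
       [-9.99940799e-01,  9.96685841e-03, -4.36582040e-03,
        -4.67620453e+01],
       [-3.44826999e-03,  9.02889122e-02,  9.95909645e-01,
         9.10245528e+02],
       [ 0.00000000e+00,  0.00000000e+00,  0.00000000e+00,
         1.00000000e+00]])}
scene {'fx': 501.0269862141864, 'fy': 501.0269862141864, 'cx': 325.7158193044255, 'cy': 198.7573235400788, 'dist': array([-0.06217673,  0.        ,  0.        ,  0.        ,  0.        ]), 'pose': array([[-7.09633074e-01, -6.06118449e-01,  3.59223226e-01,
         1.00532564e+03],
       [ 7.04430719e-01, -6.00161829e-01,  3.78923661e-01,
         4.68949276e+02],
       [-1.40805539e-02,  5.21944638e-01,  8.52863139e-01,
         1.20056664e+03],
       [ 0.00000000e+00,  0.00000000e+00,  0.00000000e+00,
         1.00000000e+00]])}
{'fx': 332.4558036
[... 540 characters left out ...]
1, 'qpos': array([ 1.17999324e+00,  4.23790542e-01,  1.63063587e+00, -1.39786265e-05,
        1.08858868e+00, -1.89831134e-02]), 'dq': array([ 5.86890946e-04, -2.46615966e-04, -1.94439981e-03, -7.58227302e-04,
       -7.23639706e-05, -9.22809512e-04]), 'tau': array([-4.11851306e-04, -5.45617318e+01, -2.74325895e+01,  6.44997787e-02,
        1.87812204e-02, -5.48384446e-05]), 'tool_pos': array([226.88426801, 581.9297672 , 301.95428047]), 'orientation': array([ 1.84837678e-01,  9.82768806e-01, -6.97599772e-04, -1.38645435e-04]), 'force': array([ 0.53853903,  0.40117201, -0.23879076]), 'wrist_torque': array([ 0.0154093 , -0.02109494,  0.03115061]), 'grip_force': 0.0, 'width': 87.72346358230904}
```

View pics/top0.png

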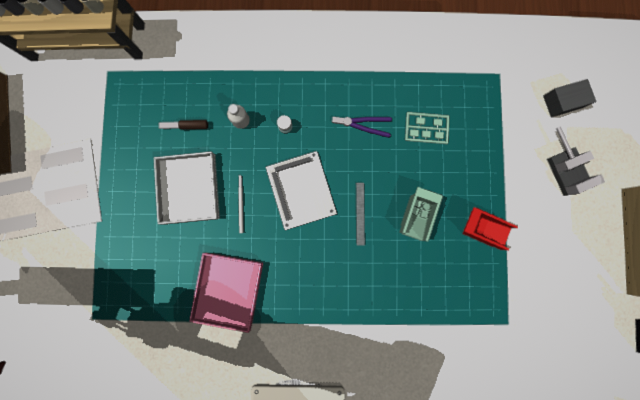

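View pics/scene0.png

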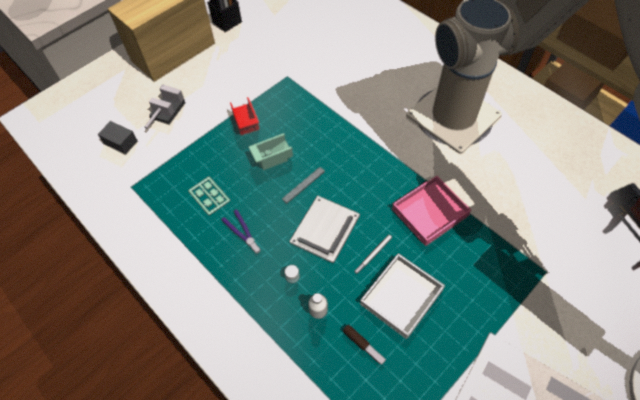

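Top view (up = +x, left = +y): white tray at about (187,188), jig at (301,190), knife between them at (241,204), tub at (422,214) with its headboard up and to the right, red look-alike at (490,229), pink tray at (227,291). I'll enlarge this for the corners.

```bash
cat > h.py <<'E'
from station import env, set_gripper, viewer, workorder
import cv2, numpy as np
from scipy.spatial.transform import Rotation as R
def cam(name):
    p=viewer.camera_params(name)
    if name=="wrist":
        s=env.read_state(); T=np.eye(4); T[:3,:3]=R.from_quat(s["orientation"]).as_matrix(); T[:3,3]=s["tool_pos"]
        P=T@p["tool_from_camera"]
    else: P=p["pose"]
    K=np.array([[p["fx"],0,p["cx"]],[0,p["fy"],p["cy"]],[0,0,1.]])
    return K,np.array(p["dist"]),P
def unproj(c,px,z):
    K,d,P=c; px=np.array(px,float).reshape(-1,1,2); z=np.broadcast_to(z,len(px))
    u=cv2.undistortPoints(px,K,d).reshape(-1,2)
    r=np.c_[u[:,0],-u[:,1],-np.ones(len(u))]@P[:3,:3].T
    return P[:3,3]+r*((z-P[2,3])/r[:,2])[:,None]
def proj(c,X):
    K,d,P=c; q=(np.atleast_2d(X)-P[:3,3])@P[:3,:3]
    return cv2.projectPoints((q*[1,-1,-1]).reshape(-1,1,3),np.zeros(3),np.zeros(3),K,d)[0].reshape(-1,2)
def down(yaw):  # tool x along world yaw, tool z down
    return (R.from_euler("z",yaw)*R.from_euler("x",np.pi))
E
python3 - <<'E'
import cv2
a=cv2.imread("pics/top0.png")
j=cv2.resize(a[145:235,255:345],None,fx=4.4,fy=4.4,interpolation=cv2.INTER_CUBIC)
t=cv2.resize(a[180:270,387:477],None,fx=4.4,fy=4.4,interpolation=cv2.INTER_CUBIC)
cv2.imwrite("pics/c1.png",cv2.hconcat([j,t]))
E
```

```text
(no output)
```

View pics/c1.png

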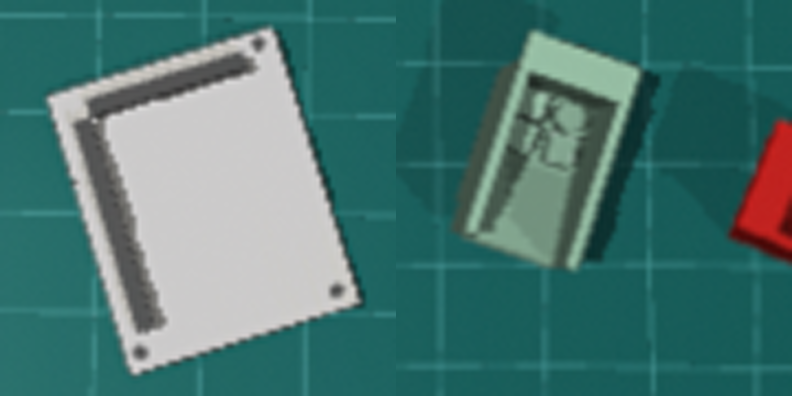

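The crop shows the jig fences along the top (+x) and left (+y) edges. The plate corners are at crop (48,97), (272,28), (360,302), (133,375). The tub's rim runs from the canopy corners (531,31), (640,70) to the tail (469,233), (577,268), with the chunks near the headboard.

```bash
python3 - <<'E'
from h import *
np.set_printoptions(precision=1,suppress=True)
c=cam("top")
f=lambda p,ox,oy:(np.array(p)+.5)/4.4-.5+[ox,oy]
def rep(n,X):
    print(n,X.tolist() and X[:,:2].round(1).tolist(),"len",[round(float(np.linalg.norm(X[i]-X[(i+1)%4])),1) for i in range(4)],"ctr",X.mean(0), "yaw", np.arctan2(*(X[0]+X[1]-X[2]-X[3])[[1,0]]))
rep("jig",unproj(c,f([(48,97),(272,28),(360,302),(133,375)],255,145),8))
T=unproj(c,f([(531-396,31),(640-396,70),(577-396,268),(469-396,233)],387,180),52)
rep("tub",T)
rep("tray",unproj(c,[(155,158),(212,153),(218,220),(158,223)],30))
E
```

```text
jig [[622.1, 83.4], [661.8, -39.4], [511.1, -88.7], [470.3, 33.8]] len [129.0, 158.6, 129.2, 159.7] ctr [566.3  -2.7   8. ] yaw 0.3159959243865873
tub [[571.5, -271.8], [551.6, -328.7], [448.8, -294.1], [466.3, -238.4]] len [60.2, 108.5, 58.4, 110.3] ctr [ 509.5 -283.3   52. ] yaw -0.3161675227459069
tray [[637.2, 345.9], [650.1, 208.7], [491.2, 188.7], [482.4, 330.8]] len [137.8, 160.2, 142.4, 155.5] ctr [565.2 268.5  30. ] yaw 0.11101211629750878
```

```bash
cat >> h.py <<'E'
GR=np.array([0,0,37.])
def tool(grip,yaw,th=0,flip=0):
    """TCP pose for the tub's grip point at `grip`, tub yaw, tail-down tilt th"""
    Q=R.from_euler("z",yaw)*R.from_euler("y",-th)*R.from_euler("x",np.pi)*R.from_euler("z",np.pi*flip)
    return np.array(grip)-61*Q.apply([0,0,1]), Q.as_quat()
def tail_to_grip(tail,yaw,th):
    return np.array(tail)-(R.from_euler("z",yaw)*R.from_euler("y",-th)).apply([-50,0,-12])
E
python3 - <<'E'
from h import *
np.set_printoptions(precision=2,suppress=True)
c=cam("top")
red=unproj(c,[(np.array([730,237])-[396,0])/4.4+[387,180]],0)[0],unproj(c,[(np.array([730,237])-[396,0])/4.4+[387,180]],52)[0]
u=np.array([np.cos(-.316),np.sin(-.316)])
for r in red:
    d=r[:2]-[504.7,-281.7]; print("red in tub",d@u,d@[-u[1],u[0]])
for fl in(0,1):
    print("pick",env.ik(*tool([504.7,-281.7,37],-.316,0,fl)),env.ik(*tool([504.7,-281.7,200],-.316,0,fl)))
    print("jig",env.ik(*tool([600,15,45],.316,0,fl)))
    for psi in(-1.4,-1,-.7,-.3,.1,.4,.7,1,1.4,1.8,2.2,2.6,3.14):
        out=[]
        for th in(0,30,50,70,80):
            t=np.radians(th); q=env.ik(*tool(tail_to_grip([565+20*np.cos(psi),268+20*np.sin(psi),35],psi,t),psi,t,fl))
            out.append(q)
        print(fl,psi,["-" if q is None else str(q) for q in out])
E
```

```text
red in tub -2.9736250399169597 -120.07041324214144
red in tub -9.288731355072255 -101.21083174278584
pick [-0.53  0.66  1.83 -0.    0.66  1.36] [-0.53  0.41  1.77 -0.    0.97  1.36]
jig [ 0.01  0.66  1.78 -0.    0.7   1.26]
0 -1.4 ['-', '[ 0.55  0.74  1.65 -0.57  1.04 -2.4 ]', '[ 0.68  0.86  1.54 -0.76  1.34 -2.22]', '[ 0.76  1.02  1.42 -0.9   1.64 -2.14]', '[ 0.78  1.11  1.36 -0.97  1.79 -2.12]']
0 -1 ['-', '-', '[ 0.71  0.8   1.71 -1.02  1.1  -2.29]', '[ 0.82  0.95  1.65 -1.18  1.4  -2.11]', '[ 0.85  1.04  1.61 -1.24  1.55 -2.05]']
0 -0.7 ['-', '-', '[ 0.71  0.76  1.83 -1.27  0.91 -2.28]', '-', '-']
0 -0.3 ['[ 0.36  0.74  1.59 -0.    0.81  2.23]', '-', '-', '[ 0.78  0.87  2.02  4.31  1.12 -1.81]', '[ 0.82  0.98  2.01  4.29  1.33 -1.71]']
0 0.1 ['[ 0.39  0.76  1.56 -0.    0.83  1.86]', '-', '[ 0.55  0.69  2.09  3.82  0.56 -1.87]', '[ 0.62  0.87  2.17  3.68  1.14 -1.63]', '[ 0.65  0.99  2.17  3.69  1.42 -1.56]']
0 0.4 ['[ 0.42  0.76  1.55 -0.    0.83  1.59]', '-', '[ 0.43  0.68  2.12  3.19  0.53 -1.59]', '[ 0.44  0.87  2.22  3.18  1.17 -1.57]', '[ 0.44  1.01  2.22  3.18  1.48 -1.57]'
[... 3076 characters left out ...]
2 2.24]', '[0.02 0.89 1.92 1.63 1.18 1.93]', '[-0.02  0.98  1.9   1.67  1.36  1.84]']
1 1.8 ['-', '-', '[0.13 0.79 1.75 1.06 1.06 2.28]', '[0.02 0.94 1.7  1.22 1.36 2.08]', '[-0.01  1.02  1.66  1.28  1.52  2.02]']
1 2.2 ['-', '[0.29 0.73 1.67 0.59 1.02 2.42]', '[0.16 0.85 1.58 0.79 1.31 2.22]', '[0.08 1.   1.47 0.93 1.61 2.13]', '[0.05 1.09 1.42 1.   1.75 2.1 ]']
1 2.6 ['-', '[0.32 0.76 1.59 0.42 1.18 2.19]', '[0.22 0.91 1.43 0.56 1.53 2.09]', '[0.16 1.08 1.27 0.69 1.85 2.08]', '[0.15 1.17 1.19 0.76 2.   2.09]']
1 3.14 ['[0.48 0.62 1.86 0.   0.65 2.05]', '[0.37 0.79 1.52 0.19 1.32 1.85]', '[0.33 0.97 1.29 0.26 1.73 1.83]', '[0.3  1.16 1.06 0.33 2.1  1.85]', '[0.3  1.25 0.96 0.39 2.28 1.89]']
```

```bash
python3 - <<'E'
from h import *
g=[504.7,-281.7]; y=-.316
env.reach(*tool([*g,110],y))
env.move_l(tool([*g,38],y)[0],rate=120)
w=set_gripper(40); s=env.read_state(); print(s["width"],s["grip_force"],s["tool_pos"],s["time_s"])
env.move_l(tool([*g,170],y)[0],rate=150)
s=env.read_state(); print(s["width"],s["grip_force"],s["force"],s["time_s"])
psi=1.7; tail=[565+20*np.cos(psi),268+20*np.sin(psi),110]
env.reach(*tool(tail_to_grip(tail,psi,.35),psi,.35))
s=env.read_state(); print(s["width"],s["tool_pos"],s["time_s"])
cv2.imwrite("pics/w1.png",np.hstack([cv2.resize(viewer.camera("wrist"),(400,250)),cv2.resize(viewer.camera("scene"),None,fx=1,fy=1)[50:300,240:640]]))
E
```

```text
59.95208902314862 29.99950021505356 [ 504.86106543 -281.72767375   99.44824503] 4.6083
59.77623407497132 29.998171627521515 [-0.60425331  0.88307891 -1.79035876] 5.6417
59.4054983139803 [559.97500314 308.93440478 195.76864118] 7.8417
```

View pics/w1.png

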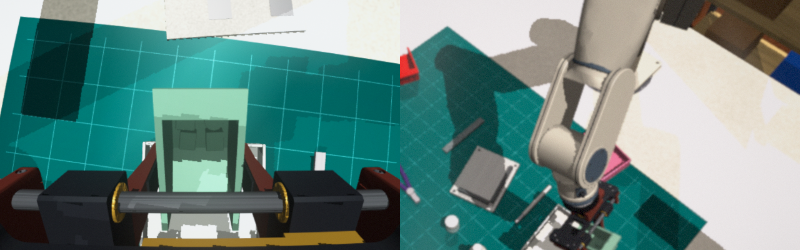

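The tub is held square between the fingers (rim at about (155–245, 90–230)) with the chunks inside, and the tail is over the tray. Tipping next.

```bash
python3 - <<'E'
from h import *
psi=1.7; tail=[565+20*np.cos(psi),268+20*np.sin(psi),36]
for d in (30,45,55,65,75,82):
    t=np.radians(d); p,q=tool(tail_to_grip(tail,psi,t),psi,t)
    env.move_l(p,q,rate=60 if d>30 else 120)
    s=env.read_state(); print(d,s["width"],np.round(s["force"],1),s["time_s"])
env.hold(.6)
cv2.imwrite("pics/w2.png",np.hstack([cv2.resize(viewer.camera("wrist"),(400,250)),viewer.camera("scene")[150:400,240:640]]))
E
```

```text
30 59.98073924520605 [-0.2  0.7 -1.3] 8.7
45 59.986832210897845 [-0.4  0.3 -2.6] 9.2333
55 59.924099716911556 [ 0.5  0.5 -1.9] 9.6417
65 60.11093430121052 [-0.3  0.3 -2.3] 10.05
75 60.26520429738009 [-0.   0.2 -1.3] 10.4583
82 59.40505201217302 [ 0.2  0.1 -2.1] 10.7917
```

View pics/w2.png

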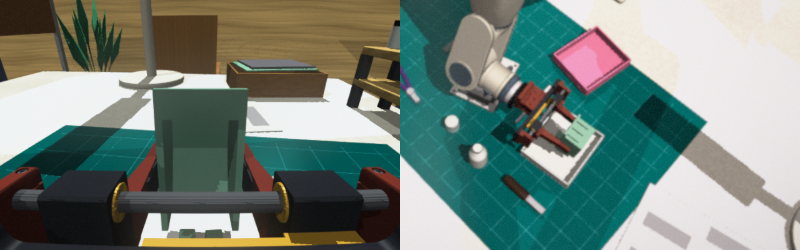

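The tub now looks empty, with chunks visible below the tail at (195,235). Next I'll raise it while still tilted, level it and count them.

```bash
python3 - <<'E'
from h import *
psi=1.7; tail=np.array([565+20*np.cos(psi),268+20*np.sin(psi),36.])
t=np.radians(82); p,q=tool(tail_to_grip(tail+[0,0,70],psi,t),psi,t); env.move_l(p,q,rate=80)
# above the jig, clear of the tray, upright, aligned, backed off from the corner
jy=.316; e=R.from_euler("z",jy)
J=np.array([566.3,-2.7,0]); corner=J+e.apply([60,45,8])
g=corner+e.apply([-45-14,-30-12,37+60])
env.reach(*tool(tail_to_grip(tail+[0,0,120],psi,.5),psi,.5))
env.reach(*tool(g,jy))
s=env.read_state(); print(g,s["width"],np.round(s["force"],1),s["time_s"])
a=viewer.camera("top"); w=viewer.camera("wrist"); cv2.imwrite("pics/full3.png",w); cv2.imwrite("pics/top3.png",a)
A=cv2.resize(a[140:240,145:245],None,fx=4,fy=4,interpolation=cv2.INTER_CUBIC)
cv2.imwrite("pics/w3.png",np.hstack([A,cv2.resize(w[:,120:520],(400,400))]))
E
```

```text
[5.66318185e+02 4.62225374e-01 1.05000000e+02] 59.880959077032855 [-0.1 -0.  -2.3] 14.6667
```

View pics/w3.png

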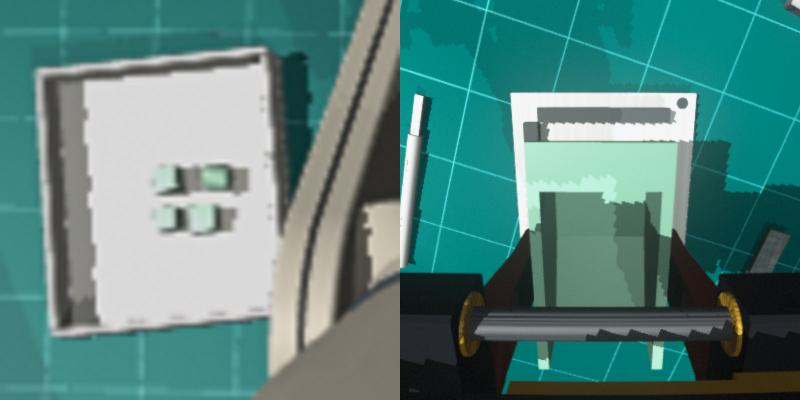

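All four offcuts are in the tray, at about (165–215, 180–220) in the left half. In the right half the empty tub is over the jig and parallel to its fences. Next I'll lower it, then slide it home under force guard.

```bash
cat >> h.py <<'E'
jy=.316
def rel(d,f=None,rate=20,dyaw=0):
    """jig-frame relative TCP line"""
    s=env.read_state(); q=None
    if dyaw: q=(R.from_euler("z",dyaw)*R.from_quat(s["orientation"])).as_quat()
    h=env.move_l(s["tool_pos"]+R.from_euler("z",jy).apply(d),q,rate=rate,f_stop=f); rep(h); return h
def rep(h=""):
    s=env.read_state(); e=R.from_euler("z",-jy); J=np.array([566.3,-2.7,0])
    print(h,"tcp jig",e.apply(s["tool_pos"]-J).round(2),"F",e.apply(s["force"]).round(1),"M",e.apply(s["wrist_torque"]).round(2),"yaw",round(float(R.from_quat(s["orientation"]).apply([1,0,0])@[-np.sin(jy),np.cos(jy),0]),4),"t",s["time_s"])
E
python3 - <<'E'
from h import *
rep()
rel([0,0,-50],f=4,rate=60)
rel([0,0,-20],f=3,rate=15)
rel([30,0,0],f=6,rate=15)
rel([0,30,0],f=6,rate=15)
env.hold(.3); rep()
cv2.imwrite("pics/w4.png",viewer.camera("wrist")[80:330,120:520]); 
E
```

```text
tcp jig [  1.06   3.3  165.7 ] F [ 0.2 -0.5 -1.3] M [0.05 0.14 0.05] yaw 0.0007 t 14.7667
False tcp jig [  1.29   3.2  115.92] F [ 0.4  0.1 -1. ] M [0.05 0.15 0.02] yaw -0.0001 t 15.7583
True tcp jig [  1.18   3.27 107.33] F [-0.4 -0.1  3.9] M [-0.04  0.15 -0.02] yaw 0.0001 t 16.4583
True tcp jig [ 16.19   3.25 107.39] F [-1.8 -0.7  5.5] M [-0.09  0.16 -0.03] yaw 0.0001 t 17.6
True tcp jig [ 16.24  16.3  107.41] F [-0.7 -1.6  3.3] M [-0.21  0.1  -0.07] yaw 0.0003 t 18.6417
 tcp jig [ 16.22  16.25 107.41] F [-0.9  1.1  3.1] M [0.18 0.05 0.05] yaw -0.0001 t 18.9417
```

```bash
python3 - <<'E'
from h import *
e=R.from_euler("z",jy); J=np.array([566.3,-2.7,0])
def to(p,dy=0,f=None):
    h=env.move_l(J+e.apply(p),tool([0,0,0],jy+dy)[1],rate=10,f_stop=f); env.hold(.15); print(np.round(p,1),dy,end=" "); rep(h)
for dx,dyy in((.5,.5),(1,.5),(1.5,.5),(1.5,1),(1.5,1.5),(2.2,2.2)):
    to([16.2+dx,16.2+dyy,107.0])
E
```

```text
[ 16.7  16.7 107. ] 0 False tcp jig [ 16.14  16.34 107.34] F [-3.3 -3.6  8.8] M [-0.4   0.64 -0.18] yaw -0.0002 t 19.3917
[ 17.2  16.7 107. ] 0 False tcp jig [ 16.21  16.32 107.34] F [-6.2 -3.3 10.9] M [-0.56  0.91 -0.17] yaw -0.0003 t 19.7917
[ 17.7  16.7 107. ] 0 False tcp jig [ 16.3   16.32 107.37] F [-8.3 -3.5 13. ] M [-0.7   1.14 -0.19] yaw -0.0003 t 20.1917
[ 17.7  17.2 107. ] 0 False tcp jig [ 16.29  16.39 107.37] F [-7.9 -6.6 11.8] M [-1.03  1.23 -0.22] yaw -0.0003 t 20.5917
[ 17.7  17.7 107. ] 0 False tcp jig [ 16.31  16.49 107.4 ] F [-7.9 -8.7 11.6] M [-1.43  1.36 -0.21] yaw -0.0002 t 20.9917
[ 18.4  18.4 107. ] 0 False tcp jig [ 16.44  16.55 107.43] F [-11.6 -12.8  13.2] M [-2.21  1.74 -0.25] yaw -0.0001 t 21.3917
```

```bash
python3 - <<'E'
from h import *
e=R.from_euler("z",jy); J=np.array([566.3,-2.7,0])
def to(p,dy=0,f=None):
    h=env.move_l(J+e.apply(p),tool([0,0,0],jy+dy)[1],rate=10,f_stop=f); env.hold(.15); print(np.round(p,1),dy,end=" "); rep(h)
# yaw probe: first against the short fence only, then the long fence only
to([18.0,14.5,107.2])
for dy in(-.03,-.015,0,.015,.03): to([18.0,14.5,107.2],dy)
to([14.5,14.5,107.2]); to([14.5,17.9,107.2])
for dy in(-.03,-.015,0,.015,.03): to([14.5,17.9,107.2],dy)
cv2.imwrite("pics/w5.png",viewer.camera("wrist")); 
E
```

```text
[ 18.   14.5 107.2] 0 False tcp jig [ 16.35  15.28 107.41] F [-7.4  3.5 13. ] M [ 0.46  1.07 -0.  ] yaw -0.0001 t 22.0833
[ 18.   14.5 107.2] -0.03 False tcp jig [ 16.    15.4  107.37] F [-8.2  3.3 13.6] M [0.46 1.27 0.27] yaw -0.0292 t 22.4833
[ 18.   14.5 107.2] -0.015 False tcp jig [ 16.3   14.94 107.32] F [-6.6  1.8 11.7] M [0.13 1.05 0.39] yaw -0.0139 t 22.8833
[ 18.   14.5 107.2] 0 False tcp jig [ 16.42  14.67 107.34] F [-6.9 -0.6 11.2] M [-0.19  1.12 -0.2 ] yaw -0.0001 t 23.2833
[ 18.   14.5 107.2] 0.015 False tcp jig [ 16.17  14.38 107.34] F [-7.7 -2.8 12.5] M [-0.41  1.33 -0.24] yaw 0.0146 t 23.6833
[ 18.   14.5 107.2] 0.03 False tcp jig [ 15.94  14.19 107.34] F [-9.7 -3.  12.5] M [-0.67  1.43 -0.39] yaw 0.0292 t 24.0833
[ 14.5  14.5 107.2] 0 False tcp jig [ 14.74  14.4  107.32] F [ 1.4 -1.3  5.2] M [-0.06  0.19  0.04] yaw 0.0003 t 24.7333
[ 14.5  17.9 107.2] 0 False tcp jig [ 14.64  16.51 107.38] F [ -0.8 -10.2   5.2] M [-1.7   0.5  -0.29] yaw -0.0001 t 25.375
[ 14.5  17.9 107.2] -0.03 False tcp jig [ 14.17  16.09 107.39] F [ -3.1 -12.5   4.5] M [-2.28  0.87  0.35] yaw -0.0279 t 25.775
[ 14.5  17.9 107.2] -0.015 False tcp jig [ 14.5   16.43 107.36] F [ -2.1 -10.1   4.8] M [-1.83  0.54  0.34] yaw -0.0133 t 26.175
[ 14.5  17.9 107.2] 0 False tcp jig [ 14.78  16.53 107.39] F [-0.2 -8.9  3.3] M [-1.69  0.44 -0.17] yaw 0.0 t 26.575
[ 14.5  17.9 107.2] 0.015 False tcp jig [ 15.1   16.07 107.41] F [  0.2 -11.9   2.6] M [-2.22  0.31 -0.36] yaw 0.0147 t 26.975
[ 14.5  17.9 107.2] 0.03 False tcp jig [ 15.29  15.73 107.43] F [  0.2 -13.2   1.8] M [-2.69  0.31 -0.62] yaw 0.0291 t 27.375
```

```bash
python3 - <<'E'
from h import *
e=R.from_euler("z",jy); J=np.array([566.3,-2.7,0])
def to(p,dy=-.005):
    h=env.move_l(J+e.apply(p),tool([0,0,0],jy+dy)[1],rate=10); env.hold(.15); print(np.round(p,1),dy,end=" "); rep(h)
to([14.5,14.5,106.8]); to([14.5,17.6,106.8]); to([17.7,17.6,106.8]); to([17.7,17.9,106.8]); env.hold(.5); rep()
w=viewer.camera("wrist"); s=viewer.camera("scene"); t=viewer.camera("top")
c=proj(cam("scene"),J+e.apply([60,45,8]))[0].astype(int); print(c)
cv2.imwrite("pics/w6.png",np.hstack([w[90:340,110:530],cv2.resize(s[c[1]-35:c[1]+35,c[0]-50:c[0]+50],(357,250),interpolation=cv2.INTER_CUBIC)]))
E
```

```text
[ 14.5  14.5 106.8] -0.005 False tcp jig [ 14.79  14.52 107.32] F [-0.7 -0.3  8.8] M [ 0.1   0.39 -0.02] yaw -0.0051 t 28.0667
[ 14.5  17.6 106.8] -0.005 False tcp jig [ 14.96  16.53 107.37] F [-1.  -7.9  7.6] M [-1.1   0.46  0.2 ] yaw -0.0039 t 28.675
[ 17.7  17.6 106.8] -0.005 False tcp jig [ 16.4   16.51 107.28] F [-9.  -9.4 13.6] M [-1.4   1.29  0.28] yaw -0.0037 t 29.2917
[ 17.7  17.9 106.8] -0.005 False tcp jig [ 16.46  16.54 107.32] F [ -8.3 -11.1  13.8] M [-1.65  1.32  0.23] yaw -0.0037 t 29.6917
 tcp jig [ 16.45  16.53 107.33] F [ -7.8 -10.8  12.8] M [-1.66  1.35  0.23] yaw -0.0036 t 30.1917
[329 250]
```

View pics/w6.png

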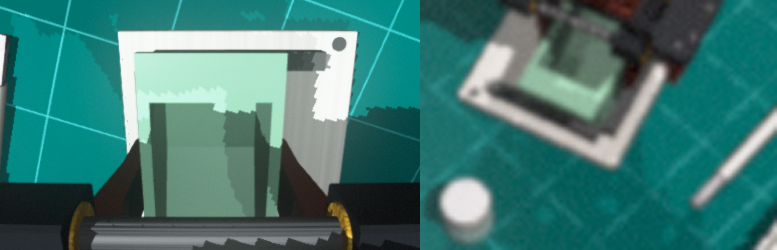

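The tub sits flush against both fences: the canopy edge overlaps the short fence along (135–285, 52) and the left side is against the long fence. The force readings agree with flat seating. I'll trim the yaw slightly and hand in.

```bash
python3 - <<'E'
from h import *
e=R.from_euler("z",jy); J=np.array([566.3,-2.7,0])
env.move_l(J+e.apply([17.7,17.8,106.8]),tool([0,0,0],jy-.0025)[1],rate=10); env.hold(.6); rep()
print(env.read_state()["width"]); print(workorder.sign_off())
E
```

```text
tcp jig [ 16.45  16.51 107.31] F [ -8.  -10.7  13.1] M [-1.62  1.3  -0.03] yaw -0.002 t 31.1917
59.53978590129672
the job is handed in; nothing more can be done
None
```

The job is handed in at about 31 s: all four offcuts were in the white tray when last seen, and the body is upright on the jig, held against the short fence with about 8 N and the long fence with about 11 N.

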